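Set sprung forceps to the gap gauge

TASK

Throw the lever of the forceps rest into the notch marked with the arrow, so that its bar swings clear, and lift out the sprung forceps. Hold them with both tips just above the middle of the gauge block, pointing along its two lines and not touching the block, and squeeze until the tips are as far apart as the lines (10 mm). Finish while still holding the forceps steady there at that gap, with the lever left in its marked notch and the other things on the bench undisturbed.

Things in the scene. Friction and masses are not known exactly. Their poses are not given: they have to be found in the camera images.
- rest: Fixed rest, base 12 mm thick. Origin on the table below the middle of the forceps' thumb plates; x runs along the forceps from bend to tips, y left, z up. Two black saddles, tops 55 mm up: x -107 to -77 mm (under the bend, 36 mm wide) and x 28 to 38 mm (66 mm wide, end cheeks 61 mm high); between them the forceps lie free. The lever is on the -y side of the bend.
- lever (a joint): Angle of the rest's level lever about its upright pin, rad, anticlockwise from above: 0 to 0.2 locked at the start (its bar 4 mm above the forceps' bend), 0.75 the notch with the arrow (bar clear), 1.1 an unmarked notch, 1.15 the stop. Stiff: 2 N at the knob, stays where left. Its nose points to the notches. At angle t the knob is 80 mm from the pivot towards (sin t, -cos t) in the rest's x, y.
- lever_knob (a point): Grip of the lever's upright black knob, 18 mm in diameter; this point is 96 mm above the table, on the knob's axis; the knob's top is at 117 mm, the lever arm's top below it at 77 mm, the quadrant's rim (98 mm from the pivot) at 71 mm.
- lever_pivot (a point): Point on the lever's upright axis at the height of the knob's grip, at x -95, y -55 mm of the rest.
- forceps_grip (a point): Middle between the ribbed thumb plates (40 mm long, 12 mm high, upright) of plain steel sprung forceps, 174 mm long, 55 g; half-way up, 61 mm above the table at the start. x to the tips (65 mm ahead), y across the legs, z up. Over the plates: 36 mm free (tips 30 apart), 24 mm when the tips are 10 apart. 1 mm of squeeze closes the tips 1.7 mm; 5 N at the 10 mm gap, 0 when free.
- tip_a (a point): Inner face of the tip of the leg on the forceps' +y side, half-way up (tip 4 mm thick, 6 mm high).
- tip_b (a point): The same on the leg of the -y side; the tip gap is the distance between tip_a and tip_b.
- gauge_mid (a point): Middle of the top face of the gauge, a fixed metal block 50 x 50 mm on a 64 mm square foot, top 30 mm above the table. Two dark lines, 44 mm long along its x axis, lie at y -5 and +5 mm: the marked gap is 10 mm. Forceps may come from either end of the lines.
- gauge: The gauge block itself, fixed to the table; origin on the table below gauge_mid.
- bottle: Bystander: glass bottle with blue cap, 48 mm across, 85 mm tall; origin under its middle. It stands about 130 mm to the rest's +y side.
- dish: Bystander: shallow clear dish 60 mm across, 15 mm high, about 90 mm to the gauge's +y side; origin under its middle.
- tip_box: Bystander: yellow pipette-tip box 80 x 120 x 53 mm; origin under its middle.
- well_plate: Bystander: red well plate 85 x 127 x 21 mm; origin under its middle.
- tube_rack: Bystander: white tube rack 60 x 140 mm with blue-capped tubes, 66 mm tall; origin under its middle.
- beaker: Bystander: glass beaker 60 mm across, 75 mm tall; origin under its middle.
Not all that is in view belongs to the job. What is meant by the part that bears forceps_grip is not blue, and is the larger of those in its own colour. What is shaped like the gauge but pink is not meant.

How it is judged (in metres and radians):
On the way, in this order (a step that is already met when the one before it is completed fails the run):
1. the lever stands in the marked notch, the forceps still lying in the rest (value of joint lever between 0.65 and 0.85 rad and height (world z) of forceps_grip below 0.075 m), for 0.3 s.
2. the forceps are lifted out of the rest in the gripper (height (world z) of forceps_grip above 0.085 m and contact force between the fingers and forceps above 0.5 N and contact force between forceps and rest below 0.1 N), for 0.2 s.
At the end, for the whole second after the job is handed in: Held in the gripper, tips 10 mm apart (within 2), each within 13 mm of the gauge's middle and 3 to 30 mm above it, forceps along the lines within 0.25 rad, touching neither gauge nor rest; lever within 0.1 rad of the marked notch; no bystander moved over 25 mm (value of joint lever between 0.65 and 0.85 rad and distance between tip_a and tip_b between 0.008 and 0.012 m and z of tip_a in the frame of gauge_mid between 0.003 and 0.03 m and horizontal distance between each of tip_a, tip_b and gauge_mid below 0.013 m and z of tip_b in the frame of gauge_mid between 0.003 and 0.03 m and angle between the x axis of forceps_grip and the x axis of gauge_mid, either way round below 0.25 rad and contact force between the fingers and forceps above 1 N and contact force between forceps and gauge below 0.1 N and contact force between forceps and rest below 0.1 N); the arm keeps its last pose, push and grip.
It fails at once if a bystander is pushed more than 25 mm (distance of any of bottle, dish, tip_box, well_plate, tube_rack, beaker from where it was at the start of the episode above 0.025 m).
It also fails if it takes over 54 s, if anything falls off the work surface, if the arm or the gripper's body presses on something with over 40 N, if the wrist force passes 120 N, or if a joint passes its speed limit or range.

ROBOT

A 6-joint arm with a two-finger parallel gripper is mounted at the origin on the work surface. World frame = base frame: x ahead of the robot, y to its left, z up, the work surface at z = 0. Lengths are in mm, angles in rad, forces in N, time in s.
With the tool pointing down it reaches from about 400 to 925 mm from the base axis. Payload 12.5 kg.
Tool frame: the origin (TCP) lies at the very end of the fingers, on their centre line; the grasp point (between the pads) lies env.grip_point_offset behind it (env.grip_point_offset is the distance from the TCP to the grasp point, in mm); y points along the fingers, z is the direction in which the jaws open and shut, and the axes are right-handed (so a half turn about y gives the same grasp; the last joint's range is limited). The gripper opens to 95 mm and grips with 3 to 60 N. Pads are 20 mm wide; open, the fingers measure 119 mm over their backs; the gripper's body (75 mm by 180 mm) begins 59 mm behind the grasp point.
Start: joints at [1.14, 0.491, 1.559, -0, 1.092, -0.106], TCP at [199.434, 592.347, 194.661] pointing down, gripper open.
Joint ranges: [-3.1, 3.1], [-0.84, 2.19], [0.05, 2.79], [-1.13, 4.28], [0.06, 2.93], [-2.69, 2.69]. Speed limits (rad/s): [2.22, 2.22, 2.79, 3.14, 3.14, 3.14].

INTERFACE

Orientations are given as [roll, pitch, yaw] about the fixed x, y, z axes, in that order (R = Rz(yaw) Ry(pitch) Rx(roll)).
In Python, from cell import readout, read_camera, env, nets gives the robot as it stands.
- The arm moves only by the tool apply_moves, never from a script. Its argument "increments" is a list of rows, each a list of 3 entries, a list of its own where there are three numbers: the shift along the tool's x, y, z in cm, then the turn, a rotation vector about the tool's x, y, z in degrees, then the finger opening in cm, from 0 to 9.51. A call has exactly 5 rows; each row shifts and turns the pose as measured when the row begins, along the tool's axes as they then stand; what a row does not reach is not made up. A row lasts 1/8 s, in which the tool goes at most 62.5 mm and 10.7 degrees, less where a joint would pass 70% of its speed; a pose out of reach is approached as far as the arm can. A call with a gripper value outside its range is refused whole. The fingers move at their own pace and stop on an object; the grip force is fixed at half the most. Time passes only in rows, so rows that do not move let the fingers close, or fill a call up. It gives the time, the measured TCP pose, the force and the opening at its end, in the units of the state.
- readout.state(): the state, without advancing time (a new reading comes with each control period).
- read_camera(name): name is "scene" or "top" or "wrist"; returns a dict with "img" (384x512x3 uint8, red, green, blue), "vfov" (degrees; the focal length in pixels is half the picture's height over the tangent of half this angle, whatever the lens; pixels are square), "cx", "cy" (the principal point, pixels), "rvec" (rotation vector, rad) and "tvec" (3), from world to camera coordinates, as OpenCV has them; the wrist camera has in their place "mount" (4x4, takes a point from camera to tool coordinates, whose origin is the TCP and whose axes are the tool frame's). Camera axes: x right, y down, z forward; pixel columns grow to the right and rows downward; lengths in mm; the calibration is good to about 2 mm. A picture is of the moment at which its call begins: read the wrist's pose just before it. There is no depth.
- env.job_done(): hands the job in, once; it reports no verdict.
Trained networks look in a picture, given as the dict that the camera call returned (one of the last four; its "shot" number tells which), for a name from the list of things; names that differ only in an ending like _2 or _b are one class to them, and where a whole thing is asked for, a point or a joint stands for the part that bears it (a point fixed in the world has none). Each returns a list of dicts, best first, with "confidence" (0 to 1); they miss things now and then, are a little off and sometimes report something else, mostly with a low value. They report only what shows in the picture. A call takes as long as a camera call. They do not tell look-alikes from the thing itself.
- nets.look_for(picture, thing): "point" ([x, y, z] in mm, in the coordinates of the camera as it stood for that picture, good to about 4 mm: the middle of the surface that is visible of it).
- nets.mark_of(picture, thing): "point" ([x, y, z] in mm, in the coordinates of the camera as it stood for that picture, good to about 4 mm: a listed point, or the origin of a listed thing).
The state is a dict: "t": time; "joints": joint angles; "qvel": joint speeds; "tau": joint torques, N m; "eef_pos": TCP position; "tcp_rot": TCP orientation; "ft_force": force on the tool from outside, world axes, zero at the start; "moment": the same for the moment, N m; "opening": opening from 0.0 (shut) to 1.0 (fully open).
Only numpy, scipy, OpenCV 4.12 (cv2) and the standard library are available. Lean on these libraries where they do the work, as an engineer would, in place of code of your own. Each camera call takes 0.05 s, during which the arm holds its last target. There are 200 camera calls.

## Working session

There is one attempt and no reset: what is moved stays moved. The work goes in short steps, Python scripts to look and compute and a tool call to move; the robot and the scene stay as the last step left them, time stands still between calls to the robot, and variables do not carry over. Pictures are saved under pics/ and viewed, about 8 in all and at most 12, crops included, and the job is handed in when it is done.

Besides the shell and the picture viewer there is one more tool, called after "Call:" as name([rows], argument=value, ...), one row to a line, values as JSON. apply_moves: Moves the arm, as the interface text tells. Its arguments: {"type":"object","properties":{"increments":{"type":"array"}},"required":["increments"]}

```bash
mkdir -p pics; ls
cat > h.py <<'E'
import numpy as np, cv2
from scipy.spatial.transform import Rotation as R
from cell import readout, read_camera, env, nets
def T(p,st=None):
    "4x4 camera->world"
    M=np.eye(4)
    if 'mount' in p:
        W=np.eye(4);W[:3,:3]=R.from_euler('xyz',st['tcp_rot']).as_matrix();W[:3,3]=st['eef_pos']
        return W@np.array(p['mount'])
    Rm=cv2.Rodrigues(np.array(p['rvec'],float))[0]
    M[:3,:3]=Rm.T;M[:3,3]=-Rm.T@np.array(p['tvec'],float).ravel();return M
def shot(n):
    st=readout.state();p=read_camera(n);return p,T(p,st),st
def w(M,x): return M[:3,:3]@np.array(x)+M[:3,3]
def pix(p,M,X):
    f=p['img'].shape[0]/2/np.tan(np.radians(p['vfov'])/2)
    c=np.linalg.inv(M)@np.append(X,1);return np.array([p['cx']+f*c[0]/c[2],p['cy']+f*c[1]/c[2]])
def ray(p,M,uv,z):
    f=p['img'].shape[0]/2/np.tan(np.radians(p['vfov'])/2)
    d=M[:3,:3]@np.array([(uv[0]-p['cx'])/f,(uv[1]-p['cy'])/f,1]);o=M[:3,3];return o+d*(z-o[2])/d[2]
def save(n,img): cv2.imwrite('pics/'+n,img[...,::-1])
E
cat > a.py <<'E'
from h import *
print(env.grip_point_offset); s=readout.state();print({k:np.round(v,3).tolist() for k,v in s.items()})
ims=[]
for n in('scene','top'):
    p,M,s=shot(n); ims.append(p['img'])
    for f,things in((nets.mark_of,['lever_knob','lever_pivot','forceps_grip','tip_a','tip_b','gauge_mid','rest','bottle','dish','tip_box','well_plate','tube_rack','beaker']),):
        for t in things:
            for d in f(p,t)[:4]:
                x=w(M,d['point']);print(n,t,round(d['confidence'],2),x.round(0),pix(p,M,x).round(0))
save('scene.png',cv2.resize(ims[0],(800,600)));save('top.png',cv2.resize(ims[1],(800,600)))
E
python3 a.py
```

```text
pics
18.8
{'t': 0.0, 'joints': [1.14, 0.492, 1.559, 0.0, 1.092, -0.106], 'qvel': [0.001, 0.001, -0.0, 0.0, -0.001, 0.0], 'tau': [-0.0, -61.265, -25.817, 0.069, 0.048, -0.0], 'eef_pos': [199.316, 592.091, 194.068], 'tcp_rot': [-1.572, 0.0, -0.325], 'ft_force': [-0.781, 0.294, 0.112], 'moment': [-0.049, -0.061, 0.009], 'opening': 0.997}
scene lever_knob 0.75 [ 587. -290.   93.] [171. 167.]
scene lever_knob 0.33 [ 690. -137.   61.] [197. 222.]
scene lever_pivot 0.62 [ 554. -219.   93.] [198. 169.]
scene forceps_grip 0.67 [397.  21.   5.] [294. 182.]
scene forceps_grip 0.52 [ 628. -137.   55.] [210. 206.]
scene forceps_grip 0.47 [ 403. -249.    3.] [218. 152.]
scene tip_a 0.66 [ 691. -103.   60.] [208. 227.]
scene tip_a 0.63 [468.   5.   3.] [279. 196.]
scene tip_a 0.58 [453. -15.   8.] [275. 189.]
scene tip_a 0.55 [ 695. -137.   61.] [196. 223.]
scene tip_b 0.66 [ 691. -103.   60.] [208. 227.]
scene tip_b 0.63 [468.   5.   3.] [279. 196.]
scene tip_b 0.58 [453. -15.   8.] [275. 189.]
scene tip_b 0.55 [ 695. -137.   61.] [196. 223.]
scene gauge_mid 0.78 [609. 193.  34.] [321. 256.]
scene
[... 1136 characters left out ...]
43.]
top tip_a 0.56 [458. -15.   8.] [251. 245.]
top tip_b 0.7 [ 696. -134.   64.] [299. 150.]
top tip_b 0.6 [ 423. -296.    5.] [361. 260.]
top tip_b 0.57 [463.  11.   7.] [241. 243.]
top tip_b 0.56 [458. -15.   8.] [251. 245.]
top gauge_mid 0.71 [638. 285.   1.] [139. 175.]
top gauge_mid 0.68 [609. 191.  30.] [171. 185.]
top gauge_mid 0.67 [513. 299.  29.] [128. 222.]
top rest 0.72 [ 630. -143.    0.] [301. 179.]
top bottle 0.58 [609. -13.   1.] [251. 187.]
top dish 0.61 [639. 284.   1.] [139. 174.]
top tip_box 0.58 [768.  -4.   0.] [249. 127.]
top well_plate 0.62 [ 772. -200.    3.] [322. 126.]
top tube_rack 0.66 [759. 209.   4.] [168. 130.]
top beaker 0.68 [ 634. -411.   -0.] [404. 179.]
```

View pics/scene.png

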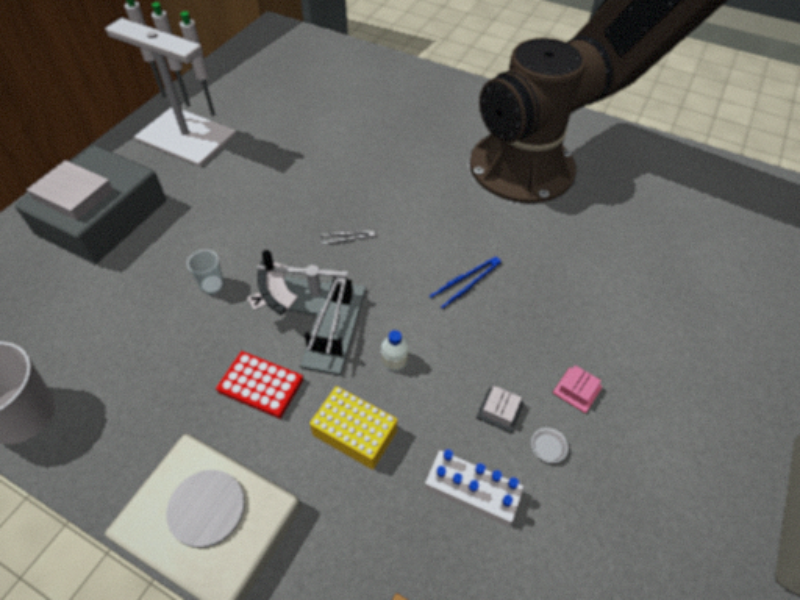

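View pics/top.png

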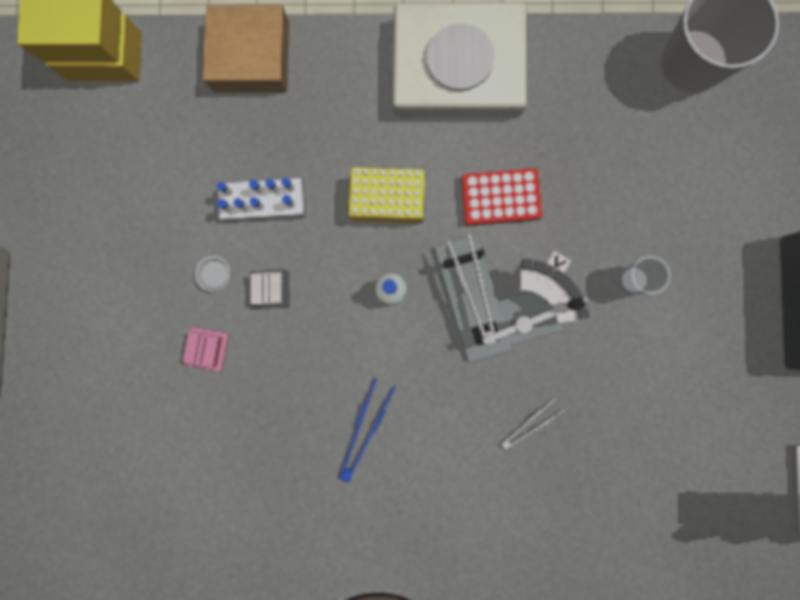

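Candidates for the forceps (top view, 512-px pixels):
- Steel in the rest (301,177): this fits, being not blue and the larger of the two steel ones.
- Small steel on the table (344,269).
- Blue (235,268).

Candidates for the gauge:
- Grey metal (171,185): this fits, as the pink one is excluded.
- Pink (128,222).

The beaker, bottle, dish and the rest match the network reports. Next I move the wrist camera over the rest.

```bash
cat >> h.py <<'E'
def plan(target,yaw,n=5,show=True):
    "n equal rows (cm, deg) in the tool's axes to target TCP pos (mm), tool straight down at yaw"
    s=readout.state();R0=R.from_euler('xyz',s['tcp_rot']);p=np.array(s['eef_pos']);G=R.from_euler('xyz',[-np.pi/2,0,yaw])
    rv=(R0.inv()*G).as_rotvec()
    for i in range(n):
        Ri=R0*R.from_rotvec(rv*i/n); d=Ri.inv().apply((np.array(target)-p)/n)
        print(np.round(d/10,2).tolist(),np.round(np.degrees(rv/n),1).tolist())
    print('step mm',np.linalg.norm(np.array(target)-p)/n)
E
python3 - <<'E'
from h import *
p,M,s=shot('wrist');print(np.round(p['mount'],3),p['vfov'])
plan([600,-180,330],-0.85,16)
E
```

```text
[[-1.00000e-03  9.63000e-01  2.70000e-01 -7.61400e+01]
 [ 1.00000e-03 -2.70000e-01  9.63000e-01 -1.90069e+02]
 [ 1.00000e+00  1.00000e-03 -0.00000e+00  4.71000e-01]
 [ 0.00000e+00  0.00000e+00  0.00000e+00  1.00000e+00]] 67.57517714447282
[3.91, -0.85, -3.78] [-0.0, 1.9, -0.0]
[4.03, -0.85, -3.65] [-0.0, 1.9, -0.0]
[4.15, -0.85, -3.51] [-0.0, 1.9, -0.0]
[4.27, -0.85, -3.37] [-0.0, 1.9, -0.0]
[4.37, -0.85, -3.23] [-0.0, 1.9, -0.0]
[4.48, -0.85, -3.09] [-0.0, 1.9, -0.0]
[4.58, -0.85, -2.94] [-0.0, 1.9, -0.0]
[4.67, -0.85, -2.79] [-0.0, 1.9, -0.0]
[4.76, -0.85, -2.63] [-0.0, 1.9, -0.0]
[4.84, -0.85, -2.47] [-0.0, 1.9, -0.0]
[4.92, -0.85, -2.31] [-0.0, 1.9, -0.0]
[4.99, -0.85, -2.15] [-0.0, 1.9, -0.0]
[5.06, -0.85, -1.98] [-0.0, 1.9, -0.0]
[5.12, -0.85, -1.82] [-0.0, 1.9, -0.0]
[5.18, -0.85, -1.65] [-0.0, 1.9, -0.0]
[5.23, -0.85, -1.48] [-0.0, 1.9, -0.0]
step mm 55.031054226463326
```

Call:
apply_moves([
  [[3.9, -0.9, -3.8], [0, 1.9, 0], 9.5],
  [[4.0, -0.9, -3.7], [0, 1.9, 0], 9.5],
  [[4.1, -0.9, -3.5], [0, 1.9, 0], 9.5],
  [[4.3, -0.9, -3.4], [0, 1.9, 0], 9.5],
  [[4.4, -0.9, -3.2], [0, 1.9, 0], 9.5],
])

```text
t: 2.08
eef_pos: [325.3, 345.8, 239.8]
tcp_rot: [-1.571, -0.0, -0.49]
ft_force: [1.2, -0.2, -0.3]
opening: 1.003
```

Call:
apply_moves([
  [[4.5, -0.9, -3.1], [0, 1.9, 0], 9.5],
  [[4.6, -0.9, -2.9], [0, 1.9, 0], 9.5],
  [[4.7, -0.9, -2.8], [0, 1.9, 0], 9.5],
  [[4.8, -0.9, -2.6], [0, 1.9, 0], 9.5],
  [[4.8, -0.9, -2.5], [0, 1.9, 0], 9.5],
])

```text
t: 2.7
eef_pos: [453.1, 95.3, 287.8]
tcp_rot: [-1.568, -0.003, -0.661]
ft_force: [1.1, 0.7, -0.9]
opening: 0.999
```

Call:
apply_moves([
  [[4.9, -0.9, -2.3], [0, 1.9, 0], 9.5],
  [[5.0, -0.9, -2.2], [0, 1.9, 0], 9.5],
  [[5.1, -0.9, -2.0], [0, 1.9, 0], 9.5],
  [[5.1, -0.9, -1.8], [0, 1.9, 0], 9.5],
  [[5.2, -0.9, -1.7], [0, 1.9, 0], 9.5],
])

```text
t: 3.32
eef_pos: [577.5, -157.5, 335.7]
tcp_rot: [-1.565, -0.004, -0.834]
ft_force: [0.3, -0.0, -0.3]
opening: 0.996
```

```bash
cat > b.py <<'E'
from h import *
import sys
p,M,s=shot('wrist');print(np.round(s['eef_pos'],1),np.round(s['tcp_rot'],3),s['t'])
for t in ['lever_knob','lever_pivot','forceps_grip','tip_a','rest']:
    for d in nets.mark_of(p,t)[:3]:
        x=w(M,d['point']);print(t,round(d['confidence'],2),x.round(1),pix(p,M,x).round(0))
save(sys.argv[1],cv2.resize(p['img'],(800,600)))
E
python3 b.py w1.png
```

```text
[ 577.5 -157.5  335.7] [-1.565 -0.004 -0.834] 3.325
lever_knob 0.59 [ 586.3 -287.6   95.6] [209. 227.]
lever_pivot 0.73 [ 554.9 -217.8   99.4] [222. 184.]
forceps_grip 0.94 [ 400.2 -252.6    5.7] [149. 128.]
forceps_grip 0.82 [ 628.1 -137.4   62.3] [290. 172.]
tip_a 0.83 [ 683.3 -106.9   61.2] [327. 181.]
tip_a 0.67 [453.7 -20.1   7.8] [260.  43.]
tip_a 0.65 [ 771.2 -190.4   -4. ] [320. 232.]
rest 0.74 [ 636.  -410.7    1.9] [197. 266.]
rest 0.61 [ 628.1 -135.4    1.3] [287. 165.]
```

View pics/w1.png

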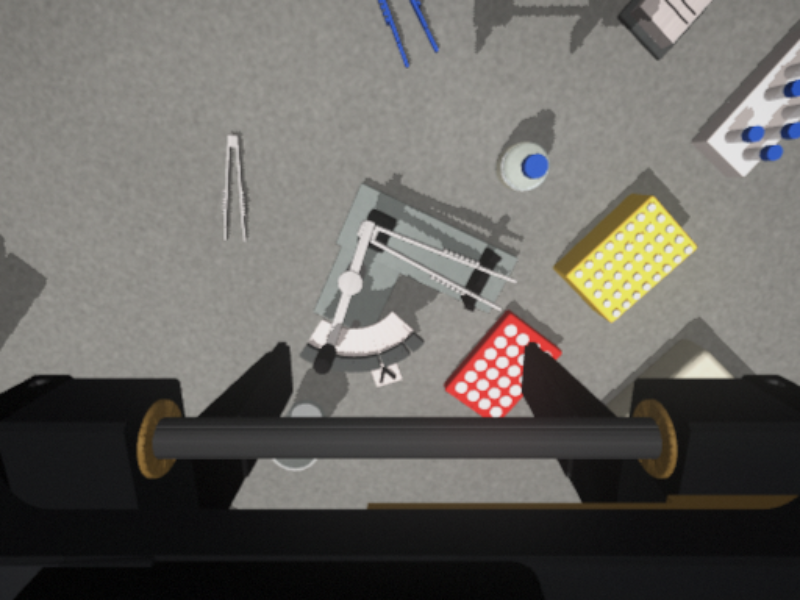

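The view shows the lever with its knob at (325,358), the bar over the bend at (370,230), the arrow label at (387,375), and the large steel forceps lying in the rest. The blue and small steel forceps lie loose on the table. The knob works out to (586,-288), the rest's yaw to about 0.30 and the lever angle to about 0.1. I go to the knob with the jaws tangential.

Run:
```python
from h import *
plan([586,-288,150],-1.17,5)
```

```text
[2.08, 3.7, -1.67] [-0.1, 3.9, 0.0]
[2.19, 3.7, -1.52] [-0.1, 3.9, 0.0]
[2.29, 3.7, -1.37] [-0.1, 3.9, 0.0]
[2.38, 3.7, -1.2] [-0.1, 3.9, 0.0]
[2.46, 3.7, -1.04] [-0.1, 3.9, 0.0]
step mm 45.649769771693606
```

Call:
apply_moves([
  [[2.1, 3.7, -1.7], [-0.1, 3.9, 0], 6],
  [[2.2, 3.7, -1.5], [-0.1, 3.9, 0], 6],
  [[2.3, 3.7, -1.4], [-0.1, 3.9, 0], 6],
  [[2.4, 3.7, -1.2], [-0.1, 3.9, 0], 6],
  [[2.5, 3.7, -1.0], [-0.1, 3.9, 0], 6],
])

```text
t: 4.25
eef_pos: [588.2, -284.3, 151.2]
tcp_rot: [-1.567, -0.009, -1.171]
ft_force: [0.6, -0.4, 0.9]
opening: 0.633
```

Run:
```python
from h import *
plan([586,-288,87],-1.17,4)
p,M,s=shot('wrist')
for d in nets.mark_of(p,'lever_knob')[:2]: print(d['confidence'],w(M,d['point']))
```

```text
[0.05, 1.61, -0.09] [-0.1, -0.0, 0.1]
[0.05, 1.61, -0.09] [-0.1, -0.0, 0.1]
[0.06, 1.61, -0.09] [-0.1, -0.0, 0.1]
[0.06, 1.61, -0.09] [-0.1, -0.0, 0.1]
step mm 16.096110529766698
0.79 [ 586.85149443 -288.36117422   94.35812219]
```

Call:
apply_moves([
  [[0.1, 1.6, -0.1], [-0.1, 0, 0.1], 5],
  [[0.1, 1.6, -0.1], [-0.1, 0, 0.1], 5],
  [[0.1, 1.6, 0], [-0.1, 0, 0.1], 5],
  [[0, 1.6, 0], [0, 0, 0], 5],
  [[0, 0, 0], [0, 0, 0], 3],
])

```text
t: 4.97
eef_pos: [587.0, -285.2, 83.0]
tcp_rot: [-1.575, -0.0, -1.165]
ft_force: [-0.2, 0.5, 0.4]
opening: 0.467
```

Call:
apply_moves([
  [[0, 0, 0], [0, 0, 0], 1.5],
  [[0, 0, 0], [0, 0, 0], 1.5],
  [[0, 0, 0], [0, 0, 0], 1.5],
  [[0, 0, 0], [0, 0, 0], 1.5],
  [[0, 0, 0], [0, 0, 0], 1.5],
])

```text
t: 5.6
eef_pos: [587.2, -285.5, 84.0]
tcp_rot: [-1.574, -0.002, -1.165]
ft_force: [0.5, -0.9, -3.2]
opening: 0.178
```

```bash
python3 b.py w2.png
```

```text
[ 587.2 -285.5   84. ] [-1.574 -0.002 -1.165] 5.6
lever_knob 0.79 [ 590.7 -286.9   94.9] [264. 234.]
lever_knob 0.54 [ 553.9 -217.7   95.1] [253. 114.]
lever_pivot 0.89 [ 555.3 -216.2   96.1] [256. 113.]
tip_a 0.83 [ 420.7 -294.8    1.8] [ 92. 134.]
tip_a 0.69 [ 688.5 -104.9   59.4] [505.  36.]
tip_a 0.65 [ 435.2 -286.9    3.5] [109. 132.]
rest 0.77 [ 626.8 -138.5    2.2] [369.  61.]
rest 0.39 [ 553.5 -215.6   96.3] [254. 111.]
```

Call:
apply_moves([
  [[-0.05, 0, 0.8], [0, -5.8, 0], 1.5],
  [[-0.05, 0, 0.8], [0, -5.8, 0], 1.5],
  [[-0.05, 0, 0.8], [0, -5.8, 0], 1.5],
  [[-0.05, 0, 0.8], [0, -5.8, 0], 1.5],
  [[0, 0, 0], [0, 0, 0], 1.5],
])

```text
t: 6.52
eef_pos: [612.1, -266.5, 84.0]
tcp_rot: [-1.576, 0.003, -0.749]
ft_force: [1.3, 0.7, -2.3]
opening: 0.178
```

```bash
cat > c.py <<'E'
from h import *
s=readout.state(); p=np.array(s['eef_pos']);v=p[:2]-[555.5,-217]
print(p,s['tcp_rot'],s['ft_force'],s['opening'],'r',np.linalg.norm(v),'t',np.arctan2(v[1],v[0])+np.pi/2-0.30)
E
python3 c.py
```

```text
[ 612.12462894 -266.49234648   83.96490865] [-1.57595403  0.00273888 -0.74922734] [ 1.26413765  0.69886588 -2.34239831] 0.17823844635418268 r 75.20532535958328 t 0.552508742891064
```

Call:
apply_moves([
  [[-0.05, 0, 0.8], [0, -5.7, 0], 1.5],
  [[-0.05, 0, 0.75], [0, -5.5, 0], 1.5],
  [[0, 0, 0], [0, 0, 0], 1.5],
  [[0, 0, 0], [0, 0, 0], 1.5],
  [[0, 0, 0], [0, 0, 0], 1.5],
])

```text
t: 7.15
eef_pos: [620.3, -254.8, 84.0]
tcp_rot: [-1.576, 0.004, -0.562]
ft_force: [0.5, -0.1, -1.7]
opening: 0.181
```

```bash
python3 c.py
```

```text
[ 620.34055672 -254.83179135   83.98604767] [-1.57563329  0.00436239 -0.56222118] [ 0.5092345  -0.05682268 -1.7111129 ] 0.1806721826496042 r 75.07024864769491 t 0.7426282947702938
```

Call:
apply_moves([
  [[0, 0, 0], [0, 0, 0], 4.5],
  [[0, 0, 0], [0, 0, 0], 4.5],
  [[0, 0, 0], [0, 0, 0], 4.5],
  [[0, 0, 0], [0, 0, 0], 4.5],
  [[0, -2, 0], [0, 0, 0], 4.5],
])

```text
t: 7.78
eef_pos: [619.9, -255.3, 103.6]
tcp_rot: [-1.576, 0.006, -0.565]
ft_force: [-0.1, 0.0, 0.3]
opening: 0.471
```

Run:
```python
from h import *
plan([560,-200,280],-0.0,10)
```

```text
[-0.81, -1.76, 0.14] [0.0, -3.2, -0.0]
[-0.8, -1.76, 0.18] [0.0, -3.2, -0.0]
[-0.79, -1.76, 0.23] [0.0, -3.2, -0.0]
[-0.77, -1.76, 0.27] [0.0, -3.2, -0.0]
[-0.76, -1.76, 0.32] [0.0, -3.2, -0.0]
[-0.74, -1.76, 0.36] [0.0, -3.2, -0.0]
[-0.71, -1.76, 0.4] [0.0, -3.2, -0.0]
[-0.69, -1.76, 0.44] [0.0, -3.2, -0.0]
[-0.66, -1.76, 0.48] [0.0, -3.2, -0.0]
[-0.63, -1.76, 0.52] [0.0, -3.2, -0.0]
step mm 19.436717767193613
```

Call:
apply_moves([
  [[0, -4, 0], [0, 0, 0], 5.5],
  [[-2, -4, 0.5], [0, -8, 0], 5.5],
  [[-2, -4, 0.7], [0, -8, 0], 5.5],
  [[-2, -4, 1.0], [0, -8, 0], 5.5],
  [[-2, -3, 1.5], [0, -8, 0], 5.5],
])

```text
t: 8.4
eef_pos: [555.9, -191.9, 298.4]
tcp_rot: [-1.571, 0.009, 0.009]
ft_force: [0.4, -0.1, 1.7]
opening: 0.58
```

```bash
python3 b.py w3.png
```

```text
[ 555.9 -191.9  298.4] [-1.571  0.009  0.009] 8.4
lever_knob 0.68 [ 624.6 -255.5   94.5] [216. 217.]
lever_pivot 0.71 [ 555.2 -219.2   95. ] [240. 170.]
forceps_grip 0.93 [ 627.7 -137.    58.1] [294. 212.]
forceps_grip 0.67 [ 399.9 -250.5    6.7] [223.  61.]
forceps_grip 0.62 [402.   21.3   6.7] [398.  64.]
tip_a 0.94 [469.7  13.1   4. ] [387. 109.]
tip_a 0.73 [455.4 -17.7   7.6] [370. 100.]
tip_a 0.63 [ 697.6 -132.4   65.4] [296. 254.]
rest 0.6 [ 6.294e+02 -1.378e+02  5.000e-01] [290. 202.]
```

View pics/w3.png

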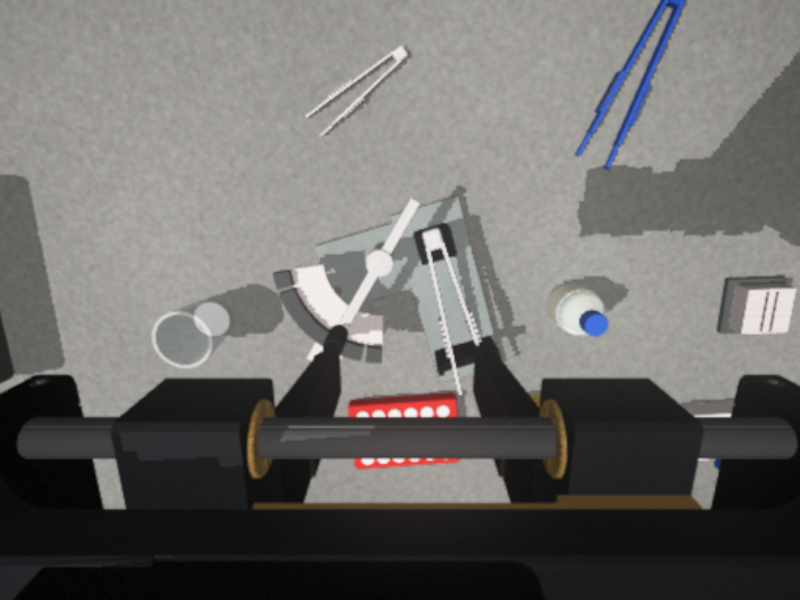

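The lever now points into the arrow notch and its bar end at (417,205) is clear of the bend at (432,238). The forceps still lie in the rest. Next I go above the thumb plates, jaws across the legs.

Run:
```python
from h import *
plan([628.3,-137.5,130],0.305,5)
```

```text
[1.48, 3.29, 1.09] [-0.0, -3.5, -0.1]
[1.54, 3.29, 1.0] [-0.0, -3.5, -0.1]
[1.59, 3.3, 0.91] [-0.0, -3.5, -0.1]
[1.63, 3.3, 0.82] [-0.0, -3.5, -0.1]
[1.67, 3.3, 0.72] [-0.0, -3.5, -0.1]
step mm 37.69356389079011
```

Call:
apply_moves([
  [[1.5, 3.3, 1.1], [0, -3.5, -0.1], 6],
  [[1.5, 3.3, 1.0], [0, -3.5, -0.1], 6],
  [[1.6, 3.3, 0.9], [0, -3.5, -0.1], 6],
  [[1.6, 3.3, 0.8], [0, -3.5, -0.1], 6],
  [[1.7, 3.3, 0.7], [0, -3.5, -0.1], 6],
])

```text
t: 9.32
eef_pos: [629.9, -139.1, 119.0]
tcp_rot: [-1.565, 0.007, 0.307]
ft_force: [0.4, -0.1, 1.1]
opening: 0.633
```

```bash
python3 b.py w4.png;python3 - <<'E'
from h import *
plan([628.3,-137.5,42],0.305,5)
E
```

```text
[ 629.9 -139.1  119. ] [-1.565  0.007  0.307] 9.325
lever_knob 0.68 [ 621.2 -254.7   92.8] [117. 158.]
lever_pivot 0.69 [ 553.  -217.9   92.9] [186.  82.]
forceps_grip 0.96 [ 628.7 -137.5   60.4] [261. 200.]
forceps_grip 0.81 [403.4  18.8   1.7] [488.  14.]
tip_a 0.89 [ 697.  -131.7   61.9] [246. 267.]
tip_a 0.7 [ 687.6 -103.5   59.1] [276. 265.]
tip_a 0.6 [472.1  12.2   3.1] [450.  84.]
rest 0.88 [ 629.8 -135.8    3.2] [262. 186.]
[-0.01, 1.62, 0.05] [-0.0, -0.0, -0.1]
[-0.01, 1.62, 0.05] [-0.0, -0.0, -0.1]
[-0.01, 1.62, 0.05] [-0.0, -0.0, -0.1]
[-0.01, 1.62, 0.05] [-0.0, -0.0, -0.1]
[-0.01, 1.62, 0.05] [-0.0, -0.0, -0.1]
step mm 16.22605110692474
```

View pics/w4.png

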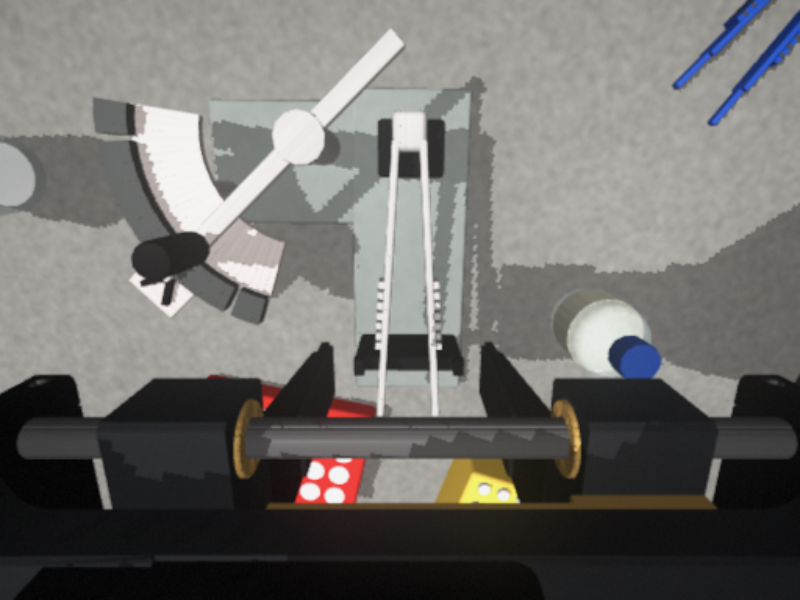

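The enlarged view confirms these are the steel forceps in the rest. They are vertical in the picture with their plates at about x=380-437, centred between the fingers. The lever points at the arrow label at (160,290). I descend.

Call:
apply_moves([
  [[0, 1.5, 0], [-0.1, 0, -0.1], 6],
  [[0, 1.6, 0], [-0.1, 0, -0.1], 6],
  [[0, 1.6, 0.1], [-0.1, 0, -0.1], 6],
  [[0, 1.5, 0], [-0.1, 0, -0.1], 6],
  [[0, 1.3, 0], [0, 0, 0], 6],
])

```text
t: 10.25
eef_pos: [629.6, -140.6, 46.5]
tcp_rot: [-1.577, -0.007, 0.301]
ft_force: [0.1, -0.5, -0.6]
opening: 0.628
```

Call:
apply_moves([
  [[0, 0, 0], [0, 0, 0], 4.5],
  [[0, 0, 0], [0, 0, 0], 3.8],
  [[0, 0, 0], [0, 0, 0], 3.2],
  [[0, 0, 0], [0, 0, 0], 2.7],
  [[0, 0, 0], [0, 0, 0], 2.7],
])

```text
t: 10.88
eef_pos: [629.9, -140.7, 46.6]
tcp_rot: [-1.577, -0.007, 0.301]
ft_force: [0.2, -0.9, -0.6]
opening: 0.287
```

Call:
apply_moves([
  [[0, 0, 0], [0, 0, 0], 4.5],
  [[0, 0, 0.1], [0.3, 0, 0.3], 4.5],
  [[0, 0.5, 0.1], [0, 0, 0], 4.2],
  [[0, 0, 0], [0, 0, 0], 3.5],
  [[0, 0, 0], [0, 0, 0], 2.8],
])

```text
t: 11.5
eef_pos: [629.5, -138.7, 41.4]
tcp_rot: [-1.572, -0.002, 0.301]
ft_force: [-0.4, 2.3, 2.7]
opening: 0.324
```

Call:
apply_moves([
  [[0, 0, 0], [0, 0, 0], 2.6],
  [[0, 0, 0], [0, 0, 0], 2.5],
  [[0, 0, 0], [0, 0, 0], 2.5],
  [[0, 0, 0], [0, 0, 0], 2.5],
  [[0, -0.3, 0], [0, 0, 0], 2.5],
])

```text
t: 12.12
eef_pos: [629.3, -138.6, 44.4]
tcp_rot: [-1.572, -0.002, 0.301]
ft_force: [1.0, -0.2, -0.5]
opening: 0.267
```

Call:
apply_moves([
  [[0, -1.0, 0], [0, 0, 0], 2.5],
  [[0, -1.5, 0], [0, 0, 0], 2.5],
  [[0, -1.5, 0], [0, 0, 0], 2.5],
  [[0, -1.5, 0], [0, 0, 0], 2.5],
  [[0, -1.0, 0], [0, 0, 0], 2.5],
])

```text
t: 12.75
eef_pos: [629.4, -138.7, 114.9]
tcp_rot: [-1.572, -0.003, 0.301]
ft_force: [0.7, 0.6, -0.3]
opening: 0.264
```

```bash
python3 b.py w5.png
```

```text
[ 629.4 -138.7  114.9] [-1.572 -0.003  0.301] 12.75
lever_knob 0.76 [ 624.9 -255.6   96.5] [109. 165.]
lever_pivot 0.57 [ 556.8 -216.3   96.3] [183.  88.]
forceps_grip 0.74 [ 630.9 -139.1  131.1] [258. 235.]
forceps_grip 0.59 [401.   19.6   5.8] [500.   4.]
tip_a 0.79 [472.2  13.1   1.7] [454.  82.]
tip_a 0.56 [452.9 -17.9   9.6] [439.  50.]
rest 0.97 [ 626.3 -136.7    1.2] [263. 183.]
```

View pics/w5.png

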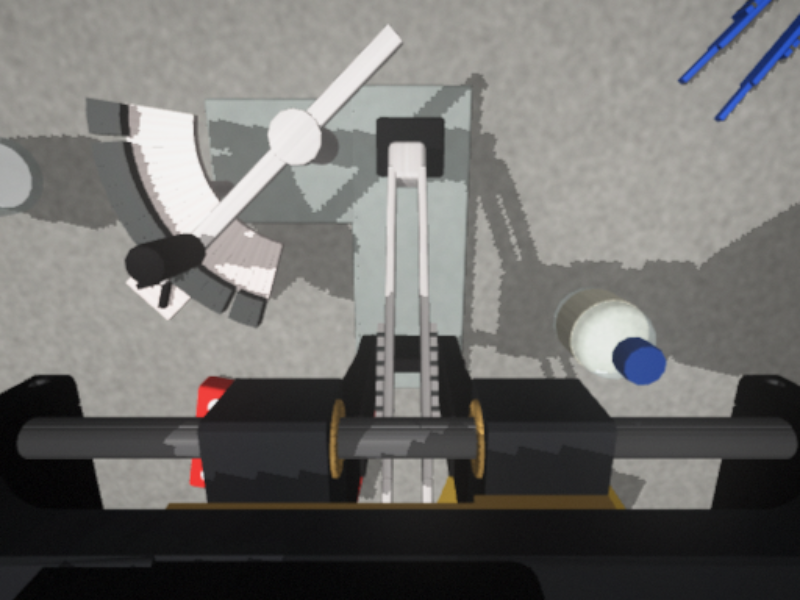

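The forceps hang level between the pads, clear of the rest. The lever is still in the arrow notch. I travel towards the gauge at yaw 0, stopping beside it to measure.

Run:
```python
from h import *
plan([645,90,200],0.0,10)
```

```text
[0.83, -0.87, 2.13] [0.0, 1.7, 0.0]
[0.77, -0.87, 2.16] [0.0, 1.7, 0.0]
[0.7, -0.87, 2.18] [0.0, 1.7, 0.0]
[0.64, -0.87, 2.2] [0.0, 1.7, 0.0]
[0.57, -0.87, 2.22] [0.0, 1.7, 0.0]
[0.5, -0.87, 2.24] [0.0, 1.7, 0.0]
[0.44, -0.87, 2.25] [0.0, 1.7, 0.0]
[0.37, -0.87, 2.26] [0.0, 1.7, 0.0]
[0.3, -0.87, 2.27] [0.0, 1.7, 0.0]
[0.23, -0.87, 2.28] [0.0, 1.7, 0.0]
step mm 24.521803864863895
```

Call:
apply_moves([
  [[0.4, -1.8, 1.2], [0, 1.0, 0], 2.5],
  [[0.8, -1.8, 2.1], [0, 1.7, 0], 2.5],
  [[0.7, -1.2, 2.2], [0, 1.7, 0], 2.5],
  [[0.7, -0.9, 2.2], [0, 1.7, 0], 2.5],
  [[0.6, -0.8, 2.2], [0, 1.7, 0], 2.5],
])

```text
t: 13.68
eef_pos: [635.8, -29.8, 182.1]
tcp_rot: [-1.57, 0.001, 0.155]
ft_force: [0.4, -0.4, -0.8]
opening: 0.266
```

Call:
apply_moves([
  [[0.6, -0.8, 2.3], [0, 1.9, 0], 2.5],
  [[0.5, -0.5, 2.4], [0, 1.9, 0], 2.5],
  [[0.4, 0, 2.4], [0, 1.9, 0], 2.5],
  [[0.3, 0, 2.4], [0, 1.7, 0], 2.5],
  [[0.2, 0, 1.5], [0, 1.7, 0], 2.5],
])

```text
t: 14.3
eef_pos: [645.2, 90.3, 201.7]
tcp_rot: [-1.569, -0.003, -0.01]
ft_force: [0.8, 0.3, 0.1]
opening: 0.26
```

Run:
```python
from h import *
p,M,s=shot('wrist');print(np.round(s['eef_pos'],1),np.round(s['tcp_rot'],3),s['t'],s['opening'])
for t in ['gauge_mid','dish','forceps_grip']:
    for d in nets.mark_of(p,t)[:3]:
        x=w(M,d['point']);print(t,round(d['confidence'],2),x.round(1),pix(p,M,x).round(0))
u,v=pix(p,M,[609,192,30]).astype(int);x0=max(0,min(u-64,384));y0=max(0,v-48);print(x0,y0)
c=p['img'][y0:y0+96,x0:x0+128];cv2.imwrite('g.png',p['img'][...,::-1])
save('w6.png',cv2.resize(c,None,fx=6,fy=6,interpolation=cv2.INTER_CUBIC))
```

```text
[645.2  90.3 201.7] [-1.569 -0.003 -0.01 ] 14.3 0.26027163616820564
gauge_mid 0.76 [507.  298.3  31.7] [440.  54.]
gauge_mid 0.71 [608.7 199.8  33.7] [348. 145.]
dish 0.67 [640.1 289.3   2. ] [405. 165.]
forceps_grip 0.87 [644.9  90.2 220.1] [259. 234.]
forceps_grip 0.58 [639.6 289.6  -2.2] [403. 164.]
276 96
```

View pics/w6.png

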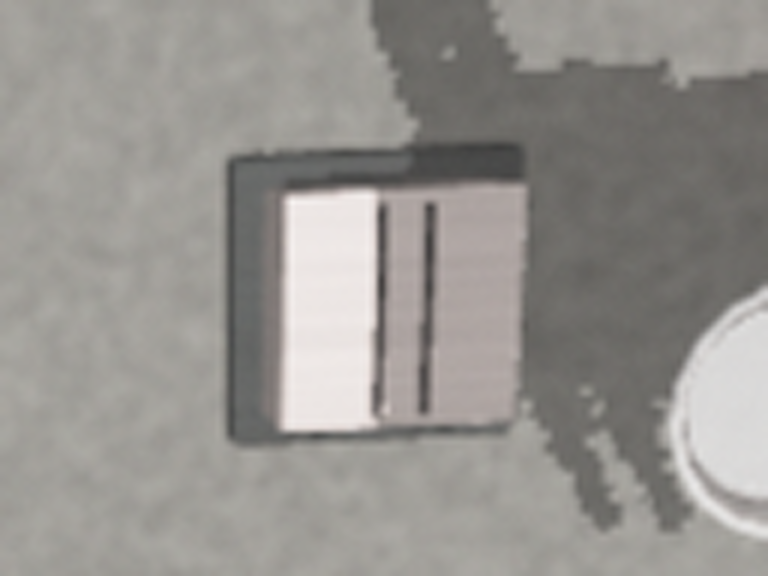

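The crop shows the grey gauge with its two dark lines: (383,205)-(378,412) and (431,205)-(424,412) in crop pixels. I turn them into positions.

Run:
```python
from h import *
p,M,s=shot('wrist')
P=[ray(p,M,(276+(u+.5)/6-.5,96+(v+.5)/6-.5),30) for u,v in[(383,203),(378,412),(431,203),(424,412),(285,188),(525,183),(520,420),(280,432)]]
P=np.array(P);print(P.round(1));print('mid',P[:4].mean(0),P[4:].mean(0))
for a,b in((0,1),(2,3)):d=P[b]-P[a];print(np.arctan2(d[1],d[0]),np.linalg.norm(d))
p,M,s=shot('top')
for t in ['gauge_mid','forceps_grip','tip_a']:
    for d in nets.mark_of(p,t)[:3]:
        x=w(M,d['point']);print(t,round(d['confidence'],2),x.round(1),pix(p,M,x).round(0))
```

```text
[[590.1 187.1  30. ]
 [633.4 189.   30. ]
 [590.2 197.   30. ]
 [633.5 198.8  30. ]
 [587.  166.9  30. ]
 [586.3 215.9  30. ]
 [635.4 219.3  30. ]
 [637.6 168.5  30. ]]
mid [611.81865456 192.98252633  30.        ] [611.56920112 192.63692022  30.        ]
0.04321242056168396 43.36293401201808
0.04102103183350004 43.35906565575326
forceps_grip 0.8 [398.1  22.5   6.6] [236. 268.]
forceps_grip 0.49 [ 402.3 -258.4    7.6] [346. 268.]
tip_a 0.64 [464.   12.6   8.1] [240. 242.]
tip_a 0.64 [457.3 -16.    7.5] [251. 245.]
tip_a 0.58 [ 431.3 -285.1    6.6] [356. 257.]
```

Run:
```python
from h import *
plan([546,190.2,110],0.042,10)
```

```text
[-1.01, 0.91, 1.01] [-0.0, -0.3, 0.0]
[-1.0, 0.91, 1.02] [-0.0, -0.3, 0.0]
[-1.0, 0.91, 1.03] [-0.0, -0.3, 0.0]
[-0.99, 0.91, 1.03] [-0.0, -0.3, 0.0]
[-0.98, 0.91, 1.04] [-0.0, -0.3, 0.0]
[-0.98, 0.91, 1.04] [-0.0, -0.3, 0.0]
[-0.97, 0.91, 1.05] [-0.0, -0.3, 0.0]
[-0.97, 0.91, 1.05] [-0.0, -0.3, 0.0]
[-0.96, 0.91, 1.06] [-0.0, -0.3, 0.0]
[-0.96, 0.91, 1.06] [-0.0, -0.3, 0.0]
step mm 16.92145588379825
```

Call:
apply_moves([
  [[-1.0, 0.5, 1.0], [0, -0.3, 0], 2.4],
  [[-1.5, 0.9, 1.5], [0, -0.5, 0], 2.4],
  [[-2.0, 1.0, 2.0], [0, -0.7, 0], 2.4],
  [[-2.0, 1.2, 2.0], [0, -0.7, 0], 2.4],
  [[-1.5, 1.2, 1.5], [0, -0.5, 0], 2.4],
])

```text
t: 15.38
eef_pos: [560.5, 169.0, 150.4]
tcp_rot: [-1.57, -0.002, 0.036]
ft_force: [0.2, 0.6, -0.6]
opening: 0.253
```

Call:
apply_moves([
  [[-1.0, 1.2, 1.2], [0, -0.3, 0], 2.4],
  [[-0.7, 1.2, 0.8], [0, 0, 0], 2.4],
  [[0, 1.2, 0.2], [0, 0, 0], 2.4],
  [[0, 0.5, 0], [0, 0, 0], 2.4],
  [[0, 0, 0], [0, 0, 0], 2.4],
])

```text
t: 16.0
eef_pos: [540.8, 191.9, 106.0]
tcp_rot: [-1.57, -0.001, 0.042]
ft_force: [0.1, 0.2, -0.1]
opening: 0.253
```

```bash
cat > d.py <<'E'
from h import *
import sys
plan([546,190.2,float(sys.argv[2])],0.042,5)
ims=[]
for n in('wrist','scene','top'):
    p,M,s=shot(n)
    for t in ['tip_a','forceps_grip']:
        for d in nets.mark_of(p,t)[:6]:
            x=w(M,d['point'])
            if abs(x[1]-192)<60: print(n,t,round(d['confidence'],2),x.round(1),pix(p,M,x).round(0))
    u,v=pix(p,M,[600,192,50 if n!='wrist' else 60]).astype(int); print(n,u,v)
    if n!='wrist':
        x0=u-30;y0=v-34;print(n,x0,y0);ims.append(cv2.resize(p['img'][y0:y0+68,x0:x0+60],None,fx=6.6,fy=6.6,interpolation=cv2.INTER_CUBIC))
print(s['eef_pos'],s['tcp_rot'],s['ft_force'],s['opening'],s['t'])
save(sys.argv[1],np.hstack(ims))
E
python3 d.py v7.png 31
```

```text
[0.1, 1.5, -0.04] [-0.0, 0.0, 0.0]
[0.1, 1.5, -0.04] [-0.0, 0.0, 0.0]
[0.1, 1.5, -0.04] [-0.0, 0.0, 0.0]
[0.1, 1.5, -0.04] [-0.0, 0.0, 0.0]
[0.1, 1.5, -0.04] [-0.0, 0.0, 0.0]
step mm 15.045328071611232
wrist forceps_grip 0.57 [542.3 193.2 121.5] [261. 235.]
wrist 256 265
scene tip_a 0.64 [600.4 200.1 160.6] [334. 230.]
scene tip_a 0.62 [593.8 186.8 162.6] [330. 225.]
scene forceps_grip 0.46 [544.2 192.9 119.5] [336. 220.]
scene forceps_grip 0.31 [592.5 186.9 160. ] [330. 225.]
scene 322 249
scene 292 215
top 168 187
top 138 153
[540.78323865 192.15572331 106.82500365] [-1.56953499 -0.00207004  0.0426893 ] [ 0.28929979 -1.40291728  0.07453795] 0.2504790817435837 16.3
```

View pics/v7.png

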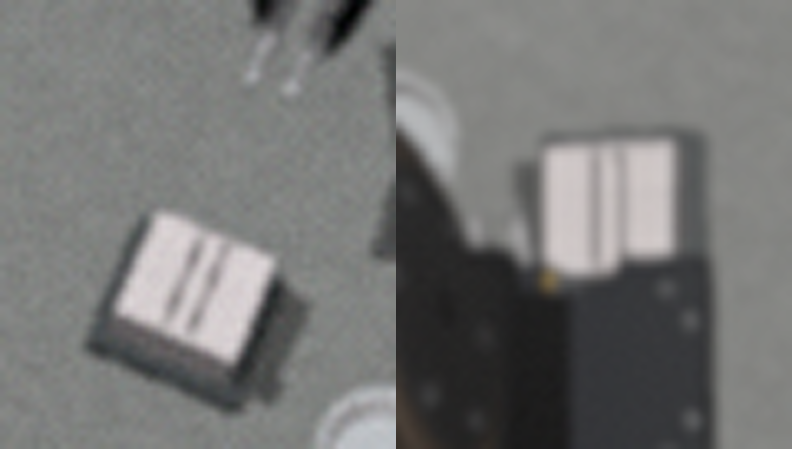

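The forceps tips show at about (253,80) and (290,88) in the left crop. I check their pitch against the geometry before descending.

```bash
cat > e.py <<'E'
from h import *
import sys
# tips from scene pixels: intersect ray with sphere r=65 about grip
def tips(uvs):
    p,M,s=shot('scene'); g=np.array(s['eef_pos'])+[0,0,18.8]
    for uv in uvs:
        zs=np.linspace(g[2]-66,g[2]+66,529); X=np.array([ray(p,M,uv,z) for z in zs]); r=np.linalg.norm(X-g,axis=1)
        i=[k for k in range(1,529) if (r[k]-65.5)*(r[k-1]-65.5)<0]; print(uv,X[i].round(1),'min r',r.min().round(1),X[r.argmin()].round(1))
    y=s['tcp_rot'][2]; 
    for a in(0,20,40):
        for dy in (-7,7): print(a,pix(p,M,g+R.from_euler('yz',[-np.radians(a),y]).apply([65,dy,0])).round(1))
tips(eval(sys.argv[1]))
E
python3 e.py "[(330.3,226.8),(336,228)]"
```

```text
(330.3, 226.8) [[532.3 183.8  61.3]
 [596.8 189.7 159.5]] min r 28.8 [564.5 186.7 110.3]
(336, 228) [[528.7 198.5  61.5]
 [594.5 202.8 161.3]] min r 26.6 [561.5 200.6 111.3]
0 [325.7 236.6]
0 [331.2 238.9]
20 [327.9 230.7]
20 [333.5 233. ]
40 [330.9 222.7]
40 [336.6 225. ]
```

Run:
```python
from h import *
p,M,s=shot('wrist');save('now.png',p['img'])
for f in('pics/w5.png','g.png','pics/now.png'):
    i=cv2.imread(f)
    if i.shape[0]>384:i=cv2.resize(i,(512,384),interpolation=cv2.INTER_AREA)
    print(f,i[70:160:3,258:263].mean((1,2)).astype(int))
g=np.array([0,-18.8,0])
f=192/np.tan(np.radians(p['vfov'])/2);m=np.linalg.inv(np.array(p['mount']))
for a in range(0,50,5):
    b=g+R.from_euler('z',-a,degrees=True).apply([-109,-6*0,0]);c=m@np.append(b,1);print(a,(p['cx']+f*c[0]/c[2]).round(),(p['cy']+f*c[1]/c[2]).round())
```

```text
pics/w5.png [176 174  54  52  52  52  52 171 219 221 222 223 224 225 226 166 137 178
 181 182 180 180 180 180 179 178 178 177 177 176]
g.png [154 152 161 157 155 158 155 154 156 192 204 206 208 209 209 225 194 153
 134 159 159 158 163 160 155 157 159 162 161 159]
pics/now.png [152 148 152 152 156 160 151 152 154 197 205 207 209 210 211 226 190 142
 142 155 157 154 155 159 159 160 159 161 157 156]
0 260.0 50.0
5 260.0 54.0
10 260.0 59.0
15 260.0 65.0
20 260.0 72.0
25 260.0 79.0
30 260.0 87.0
35 260.0 95.0
40 260.0 103.0
45 260.0 111.0
```

The forceps have swung tips-up by about 33° in the pads. The tilt is stable between the last two pictures. I tilt the tool about the jaw axis to level them, then check.

```bash
cat >> h.py <<'E'
def plang(grip,yaw,tilt,n=5):
    "rows taking the grasp point to grip (mm), tool at yaw, tilted by tilt deg about its z"
    s=readout.state();R0=R.from_euler('xyz',s['tcp_rot']);o=np.array([0,18.8,0])
    g0=np.array(s['eef_pos'])-R0.apply(o);G=R.from_euler('xyz',[-np.pi/2,0,yaw])*R.from_rotvec([0,0,np.radians(tilt)])
    rv=(R0.inv()*G).as_rotvec();print('grip now',g0.round(1),'tilt',np.degrees((R.from_euler('xyz',[-np.pi/2,0,yaw]).inv()*R0).as_rotvec()).round(1))
    for i in range(n):
        A=R0*R.from_rotvec(rv*i/n);B=R0*R.from_rotvec(rv*(i+1)/n)
        P=lambda k,Q:g0+(np.array(grip)-g0)*k/n+Q.apply(o)
        print((A.inv().apply(P(i+1,B)-P(i,A))/10).round(2).tolist(),np.degrees(rv/n).round(1).tolist())
E
python3 -c "
from h import *
plang([544,190.5,110],0.042,34,10)"
```

```text
grip now [540.5 192.2 125.4] tilt [ 0.1 -0.1 -0.1]
[-0.08, 0.15, -0.02] [-0.0, 0.0, 3.4]
[-0.07, 0.15, -0.02] [-0.0, 0.0, 3.4]
[-0.06, 0.15, -0.02] [-0.0, 0.0, 3.4]
[-0.05, 0.14, -0.02] [-0.0, 0.0, 3.4]
[-0.04, 0.14, -0.02] [-0.0, 0.0, 3.4]
[-0.03, 0.13, -0.02] [-0.0, 0.0, 3.4]
[-0.03, 0.13, -0.02] [-0.0, 0.0, 3.4]
[-0.02, 0.12, -0.02] [-0.0, 0.0, 3.4]
[-0.01, 0.12, -0.02] [-0.0, 0.0, 3.4]
[-0.0, 0.11, -0.02] [-0.0, 0.0, 3.4]
```

Call:
apply_moves([
  [[-0.08, 0.15, 0], [0, 0, 3.4], 2.4],
  [[-0.07, 0.15, 0], [0, 0, 3.4], 2.4],
  [[-0.06, 0.15, 0], [0, 0, 3.4], 2.4],
  [[-0.05, 0.14, 0], [0, 0, 3.4], 2.4],
  [[-0.04, 0.14, 0], [0, 0, 3.4], 2.4],
])

```text
t: 17.18
eef_pos: [536.2, 192.4, 100.5]
tcp_rot: [-1.569, 0.303, 0.044]
ft_force: [0.1, 0.2, 0.1]
opening: 0.253
```

Call:
apply_moves([
  [[-0.03, 0.13, 0], [0, 0, 3.4], 2.4],
  [[-0.03, 0.13, 0], [0, 0, 3.4], 2.4],
  [[-0.02, 0.12, 0], [0, 0, 3.4], 2.4],
  [[-0.01, 0.12, 0], [0, 0, 3.4], 2.4],
  [[0, 0.11, 0], [0, 0, 3.4], 2.4],
])

```text
t: 17.8
eef_pos: [533.3, 192.4, 95.2]
tcp_rot: [-1.569, 0.608, 0.045]
ft_force: [0.2, -0.6, 0.2]
opening: 0.255
```

Run:
```python
from h import *
plang([546,190.2,50],0.042,34,10)
s=readout.state();R0=R.from_euler('xyz',s['tcp_rot']);g=np.array(s['eef_pos'])-R0.apply([0,18.8,0]);print(s['opening'],s['t'])
ims=[]
p,M,s=shot('wrist')
print(p['img'][70:160:3,258:263].mean((1,2)).astype(int))
p,M,s=shot('scene')
for d in nets.mark_of(p,'tip_a')[:6]:
    x=w(M,d['point']); 
    if abs(x[1]-192)<60: print(d['confidence'],x.round(1),pix(p,M,x).round(1))
for a in(-15,0,15): print(a,[pix(p,M,g+R.from_euler('yz',[-np.radians(a),.042]).apply([65,dy,0])).round(1).tolist() for dy in(-7,7)])
u,v=pix(p,M,g+[40,0,-20]).astype(int);x0=u-40;y0=v-30;print(x0,y0)
save('v8.png',cv2.resize(p['img'][y0:y0+60,x0:x0+80],None,fx=10,fy=10,interpolation=cv2.INTER_CUBIC))
```

```text
grip now [544.  192.8 110.6] tilt [ 0.1 -0.1 34.8]
[0.36, 0.49, -0.03] [-0.0, 0.0, -0.1]
[0.36, 0.49, -0.03] [-0.0, 0.0, -0.1]
[0.36, 0.49, -0.03] [-0.0, 0.0, -0.1]
[0.36, 0.49, -0.03] [-0.0, 0.0, -0.1]
[0.36, 0.49, -0.03] [-0.0, 0.0, -0.1]
[0.36, 0.49, -0.03] [-0.0, 0.0, -0.1]
[0.36, 0.49, -0.03] [-0.0, 0.0, -0.1]
[0.36, 0.49, -0.03] [-0.0, 0.0, -0.1]
[0.36, 0.49, -0.03] [-0.0, 0.0, -0.1]
[0.36, 0.49, -0.03] [-0.0, 0.0, -0.1]
0.25505798107705335 17.8
[144 144 145 144 144 148 147 141 145 212 226 227 228 227 227 213 146 107
 115 149 150 146 150 149 152 147 150 148 148 148]
-15 [[323.5, 243.4], [328.9, 245.6]]
0 [[324.4, 240.8], [329.8, 243.0]]
15 [[325.9, 236.7], [331.4, 238.9]]
288 207
```

View pics/v8.png

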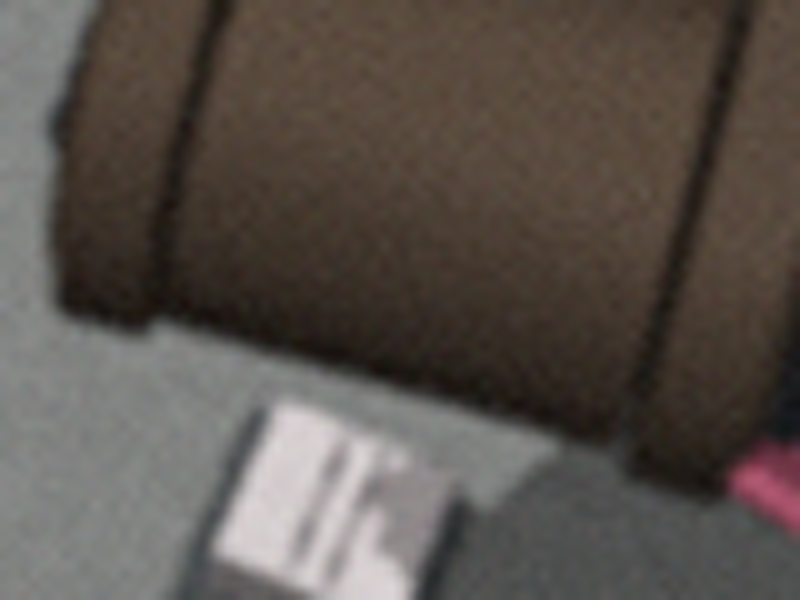

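The arm hides the tips in the scene view, while the wrist profile shows the forceps' tilt in the pads has not changed. I measure pitch and leg spacing in the wrist picture instead, since the legs show below the gripper's bar.

Run:
```python
from h import *
p,M,s=shot('wrist');i=p['img'];print(s['opening'])
f=192/np.tan(np.radians(p['vfov'])/2);m=np.linalg.inv(np.array(p['mount']))
def row(b): c=m@np.append(b,1);return (p['cy']+f*c[1]/c[2]).round(1),(f/c[2]).round(3)
g=np.array([0,-18.8,0])
for h in(0,3,6): print('h',h,'w4',row([-109,58-h-.0,0]),[(a,row(g+R.from_euler('z',-a,degrees=True).apply([-109,-h,0]))[0]) for a in(28,31,34,37,40)])
for sx in(-40,-30,36,40,44,48,65): print(sx,row(g+R.from_euler('z',-34,degrees=True).apply([sx,-3,0])))
a=i[236:330,225:300];b=i[85:235,225:300]
save('w9.png',np.hstack([cv2.resize(a,(400,500),interpolation=cv2.INTER_CUBIC),cv2.resize(b,(375,500),interpolation=cv2.INTER_CUBIC)]))
```

```text
0.25223458875106025
h 0 w4 (np.float64(70.2), np.float64(1.247)) [(28, np.float64(84.0)), (31, np.float64(88.7)), (34, np.float64(93.4)), (37, np.float64(98.3)), (40, np.float64(103.2))]
h 3 w4 (np.float64(69.6), np.float64(1.263)) [(28, np.float64(81.6)), (31, np.float64(86.2)), (34, np.float64(90.9)), (37, np.float64(95.7)), (40, np.float64(100.6))]
h 6 w4 (np.float64(69.1), np.float64(1.279)) [(28, np.float64(79.1)), (31, np.float64(83.6)), (34, np.float64(88.2)), (37, np.float64(93.0)), (40, np.float64(97.9))]
-40 (np.float64(175.7), np.float64(1.469))
-30 (np.float64(189.6), np.float64(1.493))
36 (np.float64(294.0), np.float64(1.674))
40 (np.float64(301.2), np.float64(1.687))
44 (np.float64(308.4), np.float64(1.699))
48 (np.float64(315.8), np.float64(1.712))
65 (np.float64(348.4), np.float64(1.769))
```

View pics/w9.png

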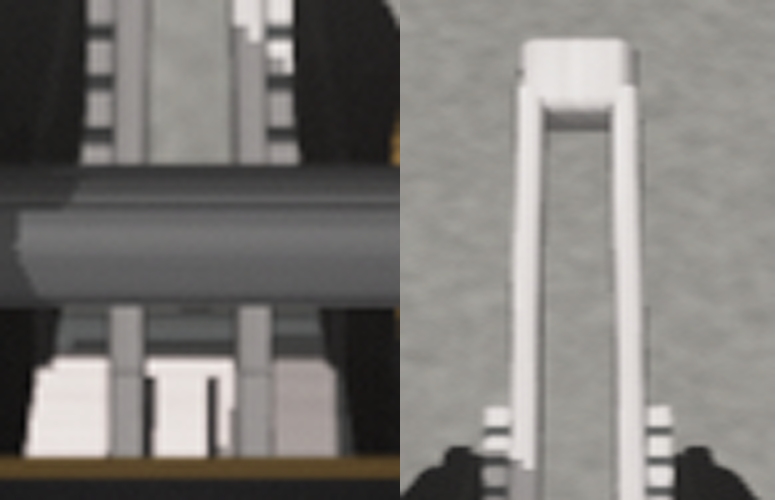

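The left half of the crop shows the legs over the gauge: inner gap 145→238 px at scale 1.72 gives 10.1 mm, about 10.2 mm at the tips. The right half shows the legs parallel. The pitch estimate is 34±4°, so the forceps are roughly level. I descend to the gauge.

Call:
apply_moves([
  [[0.36, 0.49, -0.05], [0, 0, 0], 2.4],
  [[0.36, 0.49, -0.05], [0, 0, 0], 2.4],
  [[0.36, 0.49, -0.05], [0, 0, 0], 2.4],
  [[0.36, 0.49, -0.05], [0, 0, 0], 2.4],
  [[0.36, 0.49, -0.05], [0, 0, 0], 2.4],
])

```text
t: 18.62
eef_pos: [534.2, 190.0, 63.6]
tcp_rot: [-1.568, 0.602, 0.046]
ft_force: [0.4, -0.3, -0.5]
opening: 0.253
```

Call:
apply_moves([
  [[0.36, 0.49, 0], [0, 0, 0], 2.4],
  [[0.36, 0.49, 0], [0, 0, 0], 2.4],
  [[0.3, 0.4, 0], [0, 0, 0], 2.4],
  [[0.2, 0.3, 0], [0, 0, 0], 2.4],
  [[0, 0, 0], [0, 0, 0], 2.4],
])

```text
t: 19.25
eef_pos: [534.6, 190.0, 40.8]
tcp_rot: [-1.569, 0.603, 0.046]
ft_force: [0.5, 0.1, -0.4]
opening: 0.251
```

Run:
```python
from h import *
plang([546,190.2,50],0.042,34,5)
p,M,s=shot('wrist');i=p['img'];print(s['opening'],s['ft_force'],s['t'])
for nm,X in(('gaugemid',[611,192.8,30]),('line-',[611,187.8,30]),('line+',[611,197.8,30]),('near edge',[586.3,191.5,30])): print(nm,pix(p,M,X).round(1))
sc=read_camera('scene')['img'][210:270,290:350]
a=i[236:330,225:300]
save('w10.png',np.hstack([cv2.resize(a,(400,500),interpolation=cv2.INTER_CUBIC),cv2.resize(sc,(400,500),interpolation=cv2.INTER_CUBIC)]))
print(i[80:140:2,258:263].mean((1,2)).astype(int))
```

```text
grip now [545.3 190.4  56.3] tilt [ 0.1 -0.2 34.5]
[0.09, 0.09, -0.01] [-0.0, 0.0, -0.1]
[0.09, 0.09, -0.01] [-0.0, 0.0, -0.1]
[0.09, 0.1, -0.01] [-0.0, 0.0, -0.1]
[0.09, 0.1, -0.01] [-0.0, 0.0, -0.1]
[0.09, 0.1, -0.01] [-0.0, 0.0, -0.1]
0.2512205743581317 [ 0.5096599   0.06792795 -0.44878551] 19.25
gaugemid [258.6 341.5]
line- [251.1 341.1]
line+ [266.2 341.9]
near edge [258.4 301.4]
[150 151 147 148 149 146 141 139 175 224 225 226 226 226 227 226 226 219
 198 144 109  96 120 145 149 148 148 151 148 148]
```

View pics/w10.png

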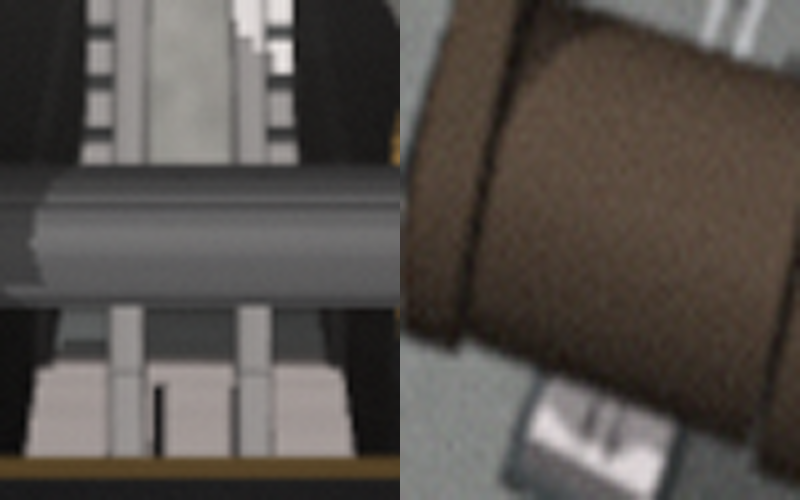

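The left crop shows the legs lying symmetrically over the lines: line midpoint about 197, legs' midpoint about 191, which is under 1 mm. The grip is at z 56. I lower about 7 mm to put the tips mid-window.

Call:
apply_moves([
  [[0.1, 0.12, 0], [0, 0, 0], 2.4],
  [[0.1, 0.12, 0], [0, 0, 0], 2.4],
  [[0.1, 0.12, 0], [0, 0, 0], 2.4],
  [[0.1, 0.1, 0], [0, 0, 0], 2.4],
  [[0.1, 0.1, 0], [0, 0, 0], 2.4],
])

```text
t: 19.98
eef_pos: [536.0, 190.1, 33.6]
tcp_rot: [-1.568, 0.601, 0.046]
ft_force: [0.9, 0.4, -1.1]
opening: 0.253
```

Call:
apply_moves([
  [[0, 0, 0], [0, 0, 0], 2.4],
  [[0, 0, 0], [0, 0, 0], 2.4],
  [[0, 0, 0], [0, 0, 0], 2.4],
  [[0, 0, 0], [0, 0, 0], 2.4],
  [[0, 0, 0], [0, 0, 0], 2.4],
])

```text
t: 20.6
eef_pos: [536.0, 190.1, 33.6]
tcp_rot: [-1.568, 0.601, 0.046]
ft_force: [0.4, 0.3, -0.6]
opening: 0.249
```

Run:
```python
from h import *
plang([546,190.2,50],0.042,34,1)
p,M,s=shot('wrist');i=p['img'];print(s['opening'],s['ft_force'],s['t'])
print(i[80:140:2,258:263].mean((1,2)).astype(int))
r=i[312:319,230:292].mean((0,2)).astype(int);print(r)
p,M,s=shot('top')
for t in('lever_knob','lever_pivot','rest','bottle','dish','tube_rack'):
    for d in nets.mark_of(p,t)[:1]: print(t,d['confidence'],w(M,d['point']).round(0))
```

```text
grip now [546.6 190.6  49.1] tilt [ 0.1 -0.2 34.4]
[-0.09, -0.04, -0.04] [-0.0, 0.2, -0.4]
0.24929515033125535 [ 0.36700253  0.29986502 -0.6108945 ] 20.6
[146 148 145 140 139 146 150 145 171 224 224 226 226 226 226 226 226 219
 198 144 110  96 125 147 151 149 146 148 150 149]
[ 85 142 153 152 152 153 153 152 152 152 152 153 152 152 142 123 133 145
 146 148 145 127  97  65  28  96 153 153 153 153 153 153 153 153 153 154
 154 139  90  82 133 146 146 147 144 130 134 154 153 153 154 154 153 153
 153 153 153 154 153 145 103  29]
lever_knob 0.55 [ 623. -254.   94.]
lever_pivot 0.58 [ 553. -215.   98.]
rest 0.72 [ 630. -142.    0.]
bottle 0.88 [609. -12.  -1.]
dish 0.49 [ 623. -257.   97.]
tube_rack 0.93 [759. 210.   2.]
```

```bash
python3 -c "
from h import *
print(env.job_done()); s=readout.state(); print(s['t'],s['eef_pos'],s['opening'],s['ft_force'])"
```

```text
the job is handed in; nothing more can be done
None
the job is handed in; nothing more can be done
```

I handed the job in at about 21 s with the forceps held over the gauge at roughly a 10 mm tip gap. The hand-in reported no verdict.

**What I did:**
- I turned the lever by its knob to the arrow notch. It measures about 0.74–0.79 rad, and the last top picture shows the knob unmoved there.
- I lifted the large steel forceps out of the rest. On lifting they swung about 34° tips-up in the pads, so I tilted the tool by the same angle to level them again.
- I placed the tips over the grey gauge, along its lines, and squeezed.

**Last checks:**
- **Gap:** about 10.1 mm from the leg spacing in the wrist picture. The finger opening read about 24 mm, which agrees.
- **Position:** the legs are less than 1 mm off centre across the lines, and the tips are within about 2 mm of the middle along them. Tip height is about 19 mm above the block, ±5.
- **Touching:** the wrist force was about zero.
- **Bystanders:** the bottle and tube rack were where they started. The dish was not found reliably in the last top picture, and I did not re-check the well plate, tip box or beaker. The arm did not pass close to any of them.

**Less certain:** the pitch estimates disagreed, about 31° from the scene camera and 36–38° from the wrist camera. The arm hid the tips in the scene and top views, so I could not see their final height directly. Either figure would still be within the limits.

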